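# Scoop the cold pellets into the chill tray

### The job

Use the metal scoop to move all five orange cold pellets from the blue bin into the empty compartment of the white chill tray that holds the sample tubes. Tip them in gently from low down, never touch pellets with the gripper's fingers, and leave the other things on the bench as they are. Then stand the empty scoop back, flat and wholly on its green mat, and let go.

Things in the scene. Friction and masses are not known exactly. Their poses are not given: they have to be found in the camera images.
- scoop: Flat-bottomed steel scoop like a small dustpan, 160 g, standing on its mat at first. Origin: centre of the pan's underside; x points to the open front lip, z up. Pan 90 mm long (x -45 to +45), 90 mm wide (84 inside), floor 2.5 mm thick; side walls 36 mm high, 20 mm at x = 13 to 29, none in the front 16 mm, back wall 40 mm high; inside, the stem (28 mm wide) stands against it from the floor up.
- scoop_grip (a point): Point to grasp, 112 mm above the scoop's underside and 39 mm behind its origin, inside the upright black grip block on the stem that rises from the pan's back wall. The block is 16 mm thick (scoop x), 40 mm wide (y), from 85 to 130 mm above the underside; take it from above, across its thickness.
- scoop_lip (a point): Middle of the scoop's front lip, at its underside, 45 mm ahead of the scoop's origin. In the front 20 mm the floor tapers down to about 1.5 mm. Slid flat along the bin floor with some 10 to 15 N, it slips under pellets that rest against the end wall; if they jam, draw back and push again.
- mat: Fixed green mat, 170 x 140 x 4 mm (x, y, z). Origin: centre of its underside.
- bin: Fixed blue open bin, 75 mm high. Origin: on the bench, under the bin; x is its long axis. Inside 98 mm wide (y -49 to +49), side walls 5 mm thick; upright wall at the -x end (inner face at x = -120). A flat white floor plate, fixed, covers the bottom; its height differs from bin to bin: its top lies 12 to 28 mm above the bench (not reported: feel for it).
- bin_end (a point): Foot of the bin's +x end wall, 90 mm from the bin's origin along its x, at bench height. This wall leans outward 25 degrees (inner face at x = 125 mm at the rim, z = 75). The pellets start standing on the floor plate in the half at this end (bin x over 10 mm); the other half is empty, with room to set the scoop down, lip towards this end.
- tray: Fixed white chill tray, 190 x 160 x 60 mm (x, y, z), walls and floor 4 mm. Origin: centre of its underside. A divider at x = 42 to 46 mm, 54 mm high, parts the empty compartment (x -91 to +42, y -76 to +76, floor at z = 4) from a strip at +x with four fixed sample tubes whose yellow caps reach z = 104 mm.
- tray_mid (a point): Centre of the floor of the tray's empty compartment; axes as the tray's.
- pellet0: One orange cold pellet, hard plastic, 18 g: a barrel 24 mm in diameter and 22 mm high with bevelled rims. Origin: its centre; z is the barrel's axis.
- pellet1: One orange cold pellet, hard plastic, 18 g: a barrel 24 mm in diameter and 22 mm high with bevelled rims. Origin: its centre; z is the barrel's axis.
- pellet2: One orange cold pellet, hard plastic, 18 g: a barrel 24 mm in diameter and 22 mm high with bevelled rims. Origin: its centre; z is the barrel's axis.
- pellet3: One orange cold pellet, hard plastic, 18 g: a barrel 24 mm in diameter and 22 mm high with bevelled rims. Origin: its centre; z is the barrel's axis.
- pellet4: One orange cold pellet, hard plastic, 18 g: a barrel 24 mm in diameter and 22 mm high with bevelled rims. Origin: its centre; z is the barrel's axis.
- vial_black: Bystander: small white vial with a black cap, 32 mm diameter, 55 mm high. Origin: centre of underside.
- vial_white: Bystander: small amber vial with a white cap, 32 mm diameter, 55 mm high. Origin: centre of underside.
- tip_box: Bystander: blue pipette-tip box, 85 x 125 x 60 mm. Origin: centre of underside.
- reagent: Bystander: white reagent bottle, 66 mm diameter, 150 mm high. Origin: centre of underside.
- specimen: Bystander: clear specimen jar with a red cap, 60 mm diameter, 70 mm high. Origin: centre of underside.

How it is judged (in metres and radians):
On the way, in this order (a step that is already met when the one before it is completed fails the run):
1. pellets are carried in the scoop, lifted clear of the bin (((x of pellet0 in the frame of scoop between -0.042 and 0.042 m and y of pellet0 in the frame of scoop between -0.043 and 0.043 m and z of pellet0 in the frame of scoop between 0 and 0.05 m) or (x of pellet1 in the frame of scoop between -0.042 and 0.042 m and y of pellet1 in the frame of scoop between -0.043 and 0.043 m and z of pellet1 in the frame of scoop between 0 and 0.05 m) or (x of pellet2 in the frame of scoop between -0.042 and 0.042 m and y of pellet2 in the frame of scoop between -0.043 and 0.043 m and z of pellet2 in the frame of scoop between 0 and 0.05 m) or (x of pellet3 in the frame of scoop between -0.042 and 0.042 m and y of pellet3 in the frame of scoop between -0.043 and 0.043 m and z of pellet3 in the frame of scoop between 0 and 0.05 m) or (x of pellet4 in the frame of scoop between -0.042 and 0.042 m and y of pellet4 in the frame of scoop between -0.043 and 0.043 m and z of pellet4 in the frame of scoop between 0 and 0.05 m)) and height (world z) of scoop above 0.085 m), for 0.2 s.
2. all five pellets lie in the tray's empty compartment (x of pellet0 in the frame of tray_mid between -0.0665 and 0.0665 m and y of pellet0 in the frame of tray_mid between -0.076 and 0.076 m and z of pellet0 in the frame of tray_mid between 0 and 0.056 m and x of pellet1 in the frame of tray_mid between -0.0665 and 0.0665 m and y of pellet1 in the frame of tray_mid between -0.076 and 0.076 m and z of pellet1 in the frame of tray_mid between 0 and 0.056 m and x of pellet2 in the frame of tray_mid between -0.0665 and 0.0665 m and y of pellet2 in the frame of tray_mid between -0.076 and 0.076 m and z of pellet2 in the frame of tray_mid between 0 and 0.056 m and x of pellet3 in the frame of tray_mid between -0.0665 and 0.0665 m and y of pellet3 in the frame of tray_mid between -0.076 and 0.076 m and z of pellet3 in the frame of tray_mid between 0 and 0.056 m and x of pellet4 in the frame of tray_mid between -0.0665 and 0.0665 m and y of pellet4 in the frame of tray_mid between -0.076 and 0.076 m and z of pellet4 in the frame of tray_mid between 0 and 0.056 m), for 0.2 s.
At the end, for the whole second after the job is handed in: All five pellets lie at rest in the tray's empty compartment (below its rim), and the scoop stands flat on the mat (tilt under 0.06 rad), its origin within 40 mm along the mat's length and 27 mm across of the mat's centre, so that it lies wholly on it, at rest and released (all of step 2 and x of scoop in the frame of mat between -0.04 and 0.04 m and y of scoop in the frame of mat between -0.027 and 0.027 m and z of scoop in the frame of mat between 0 and 0.008 m and angle between scoop's own z axis and vertical below 0.06 rad and linear speed of scoop below 0.02 m/s and contact force between the fingers and scoop below 0.2 N and linear speed of each of pellet0, pellet1, pellet2, pellet3, pellet4 below 0.03 m/s); the robot touches nothing.
It fails at once if the fingers touch a pellet (contact force between the fingers and pellet0 above 0.5 N or contact force between the fingers and pellet1 above 0.5 N or contact force between the fingers and pellet2 above 0.5 N or contact force between the fingers and pellet3 above 0.5 N or contact force between the fingers and pellet4 above 0.5 N).
It fails at once if a pellet is dropped from a height (faster than 1.6 m/s, a fall of some 130 mm) (linear speed of any of pellet0, pellet1, pellet2, pellet3, pellet4 above 1.6 m/s).
It fails at once if a bystander is moved more than 30 mm or tipped (distance of any of vial_black, vial_white, tip_box, reagent, specimen from where it was at the start of the episode above 0.03 m or angle between any of vial_black, vial_white, tip_box, reagent, specimen's own z axis and vertical above 0.3 rad).
It also fails if it takes over 67 s, if anything falls off the work surface, if the arm or the gripper's body presses on something with over 40 N, if the wrist force passes 120 N, or if a joint passes its speed limit or range.

### The arm

A 6-joint arm with a two-finger parallel gripper is mounted at the origin on the work surface. World frame = base frame: x ahead of the robot, y to its left, z up, the work surface at z = 0. Lengths are in mm, angles in degrees, forces in N, time in s.
With the tool pointing down it reaches from about 300 to 850 mm from the base axis. Payload 4.2 kg.
Tool frame: the origin (TCP) lies midway between the tips of the shut fingers; the grasp point (between the pads) lies 19 mm behind it; z points along the fingers, y is the line along which they close (so a half turn about z gives the same grasp; the last joint's range is limited). The gripper opens to 91 mm and grips with 3 to 60 N. Pads are 32 mm wide; open, the fingers measure 118 mm over their backs; the gripper's body (76 mm by 178 mm) begins 60 mm behind the grasp point.
Start: joints at [-66.52, 18.312, 89.639, -0, 72.044, -1.146], TCP at [239.601, -522.718, 213.976] pointing down, gripper open.
Joint ranges: [-177.97, 177.97], [-48.28, 115.42], [12.27, 149.76], [-77.06, 257.06], [2.81, 150.46], [-146.56, 146.56]. Speed limits (degrees/s): [147.25, 147.25, 180, 180, 180, 180].

### API

Orientations are given as [roll, pitch, yaw] about the fixed x, y, z axes, in that order (R = Rz(yaw) Ry(pitch) Rx(roll)).
In Python, from workcell import env gives the robot as it stands.
- The arm moves only by the shell command python3 drive.py FILE [OPENING] [FORCE], which reads ROWS from the file FILE. ROWS is a JSON list that holds a single list of rows (three levels of brackets), with 1 to 8 rows, each of 6 numbers: dx, dy, dz in mm, then a rotation vector rx, ry, rz in degrees; each row shifts and turns the commanded pose from where the row before left it, along the tool's axes as they then stand; what a row does not reach is not made up. A row lasts 1/10 s, in which the tool goes at most 50 mm and 8.59 degrees, less where a joint would pass 70% of its speed; a pose out of reach is approached as far as the arm can. OPENING is the finger opening in mm, set as the command begins (- or left out keeps the last). The fingers move at their own pace and stop on an object; FORCE is the grip in N (left out, the last holds). Time passes only in rows, so rows that do not move let the fingers close. It prints the time, the measured TCP pose, the force, the opening and the grip force at its end. Input that does not fit is refused with a message, and nothing moves.
- env.state(): the state, without advancing time (a new reading comes with each control period).
- env.grab_frame(name): name is "scene" or "top" or "wrist"; returns the picture (384x512x3 uint8, blue, green, red); there is no depth.
- env.camera_model(name): a dict with "fx", "fy", "cx", "cy" (pixels), "T" (4x4, takes a point from camera to world coordinates). Camera axes: x right, y up, looking along -z (the intrinsics and any distortion apply to the point x, -y, -z); pixel columns grow to the right and rows downward; lengths in mm; the calibration is good to about 2 mm. A picture is of the moment at which its call begins: read the wrist's pose just before it. camera_model takes no time and is no camera call; for the wrist camera it gives the pose at the moment of the call.
- env.job_done(): hands the job in; it is judged then, once.
The state is a dict: "time_s": time; "qpos": joint angles; "qvel": joint speeds; "effort": joint torques, N m; "ee_pos": TCP position; "ee_rot": TCP orientation; "force": force on the tool from outside, world axes, zero at the start; "torque": the same for the moment, N m; "gripper_width": finger opening in mm; "gripper_force": force on a finger pad.
Only numpy, scipy, OpenCV 4.12 (cv2) and the standard library are available. Lean on these libraries where they do the work, as an engineer would, in place of code of your own. Each camera call takes 0.05 s, during which the arm holds its last target. There are 200 camera calls.

## Working session

There is one attempt and no reset: what is moved stays moved. The work goes in short steps, Python scripts to look and compute and a shell command to move; the robot and the scene stay as the last step left them, time stands still between calls to the robot, and variables do not carry over. Pictures are saved under pics/ and viewed, at most 10 in all, crops included, and the job is handed in when it is done.

```bash
ls; mkdir -p pics; python3 - <<'E'
from workcell import env
import cv2,json,numpy as np
for n in("scene","top"):
    cv2.imwrite(f"pics/{n}0.png",env.grab_frame(n)); m=env.camera_model(n); print(n,{k:(np.round(v,3).tolist() if k=="T" else v) for k,v in m.items()})
print(env.state())
E
```

```text
drive.py
pics
workcell.py
scene {'fx': 470.96740355104, 'fy': 470.96740355104, 'cx': 260.4916121336565, 'cy': 194.1545060442596, 'T': [[0.132, -0.519, 0.845, 1443.353], [0.991, 0.06, -0.119, -109.94], [0.011, 0.853, 0.522, 641.341], [0.0, 0.0, 0.0, 1.0]]}
top {'fx': 422.24911660390234, 'fy': 422.24911660390234, 'cx': 256.4902808520199, 'cy': 189.4873778077853, 'T': [[-0.013, 0.988, -0.154, 429.172], [-1.0, -0.014, -0.009, 14.381], [-0.011, 0.154, 0.988, 1000.78], [0.0, 0.0, 0.0, 1.0]]}
{'time_s': 0.1, 'qpos': array([-6.65220814e+01,  1.83457806e+01,  8.96977058e+01,  1.74021031e-03,
        7.20448727e+01, -1.14374750e+00]), 'qvel': array([-0.07512829, -0.16603774, -0.23461315, -0.00312028,  0.0172807 ,
       -0.03929705]), 'effort': array([ 3.86182792e-04, -4.13329840e+01, -2.32508701e+01,  7.28793768e-02,
        4.22828633e-02, -6.19619436e-05]), 'ee_pos': array([ 239.41091385, -522.29809319,  213.23798224]), 'ee_rot': array([-1.79911692e+02, -3.41801950e-03,  2.46211257e+01]), 'force': array([ 0.14960329, -0.92827459, -0.02600853]), 'torque': array([-0.01119936, -0.03745135,  0.01051633]), 'gripper_force': 0.0, 'gripper_width': 91.34920243696675}
```
View pics/top0.png

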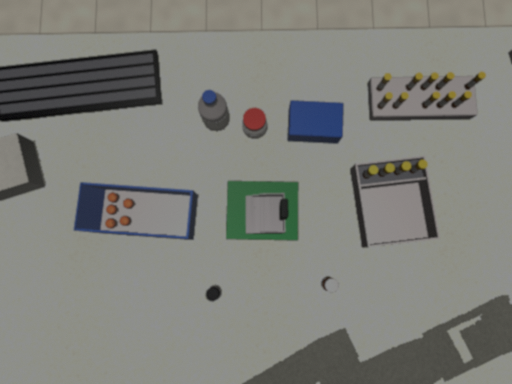

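View pics/scene0.png

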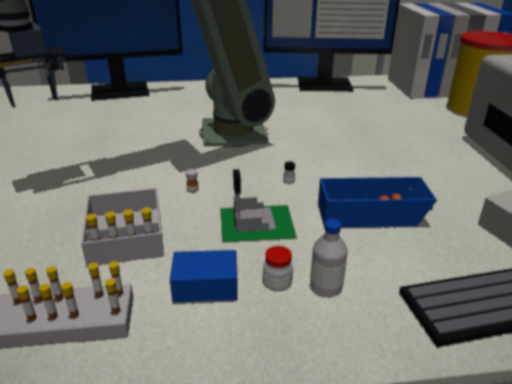

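The top view shows the bin at left (rim corners ≈(82,183), (194,190), (192,238), (76,232)), with its sloped end at left and five pellets near (112,198), (128,203), (111,210), (125,221), (110,223). The mat is at (262,210), with the scoop lip towards +y and the grip at (284,209). The tray is at (395,203), tubes towards +x. The scene view agrees.

```bash
cat > h.py <<'E'
import numpy as np,cv2
from workcell import env
from scipy.optimize import least_squares
def ray(n,uv,m=None):
    m=m or env.camera_model(n);T=np.array(m["T"])
    d=np.array([(uv[0]-m["cx"])/m["fx"],-(uv[1]-m["cy"])/m["fy"],-1.])
    return T[:3,3],T[:3,:3]@d
def onplane(n,uv,z,m=None):
    o,d=ray(n,uv,m);return o+d*(z-o[2])/d[2]
def proj(m,P):
    T=np.array(m["T"]);q=(np.atleast_2d(P)-T[:3,3])@T[:3,:3]
    return np.c_[m["cx"]-m["fx"]*q[:,0]/q[:,2],m["cy"]+m["fy"]*q[:,1]/q[:,2]]
def place(p,pts):
    c,s=np.cos(p[2]),np.sin(p[2]);pts=np.array(pts,float)
    return np.c_[pts[:,0]*c-pts[:,1]*s+p[0],pts[:,0]*s+pts[:,1]*c+p[1],pts[:,2]+(p[3] if len(p)>3 else 0)]
E
python3 - <<'E'
from h import *
t=cv2.imread("pics/top0.png");s=cv2.imread("pics/scene0.png")
for nm,im in(("top",t),("scene",s)):
    h=cv2.cvtColor(im,cv2.COLOR_BGR2HSV)
    for c,lo,hi in(("green",(50,120,40),(80,255,255)),("blue",(105,120,40),(130,255,255)),("orange",(3,130,80),(16,255,255))):
        k=cv2.inRange(h,lo,hi);n,l,st,ce=cv2.connectedComponentsWithStats(k)
        for i in range(1,n):
            if st[i,4]>15 and not(c=="blue" and st[i,4]<300):
                cs=cv2.findContours((l==i).astype(np.uint8),0,2)[0][0]
                print(nm,c,st[i,4],ce[i].round(1),cv2.approxPolyDP(cv2.convexHull(cs),3,True).reshape(-1,2).tolist() if c!="orange" else "")
a=cv2.resize(t[165:255,65:205],None,fx=5.7,fy=5.7,interpolation=cv2.INTER_CUBIC)[:290*2]
cv2.imwrite("pics/a.png",cv2.resize(t[150:250,70:203],None,fx=6,fy=6,interpolation=2)[:600])
cv2.imwrite("pics/b.png",np.vstack([cv2.resize(t[150:250,220:445],None,fx=3.5,fy=3,interpolation=2),cv2.resize(s[165:265,75:300],None,fx=3.5,fy=3,interpolation=2)]))
E
```

```text
top green 875 [282.3 213.5] [[296, 184], [296, 238], [232, 235], [270, 183]]
top blue 1787 [315.6 119.2] [[291, 102], [341, 104], [341, 135], [289, 134]]
top orange 50 [112.2 196.9] 
top orange 50 [127.6 203. ] 
top orange 52 [111.  208.9] 
top orange 53 [124.3 220.4] 
top orange 54 [110.1 222.8] 
scene green 1314 [258.3 226.4] [[287, 207], [294, 237], [223, 240], [222, 209]]
scene blue 7086 [107.2  25. ] [[177, 48], [65, 54], [44, 46], [33, 0], [174, 0]]
scene blue 3231 [174.6  55. ] [[190, 0], [212, 65], [206, 77], [127, 82], [123, 58], [178, 0]]
scene blue 1861 [281.2  50.3] [[246, 0], [264, 0], [318, 53], [316, 76], [269, 76]]
scene blue 1604 [330.8  35.3] [[395, 0], [387, 48], [267, 45], [268, 0]]
scene blue 443 [502.3  14.6] [[511, 32], [498, 30], [474, 3], [511, 0]]
scene blue 990 [437.9  51.5] [[418, 4], [453, 16], [436, 95], [425, 95]]
scene blue 565 [97.5 70.8] [[106, 59], [110, 83], [89, 82], [84, 60]]
scene blue 5084 [372.8 202.3] [[435, 200], [416, 225], [327, 232], [319, 205], [321, 179], [420, 178]]
scene blue 3171 [203.7 275.9] [[235, 252], [234, 299], [173, 300], [170, 279], [175, 252]]
scene orange 44 [500.5  50.1] 
scene orange 21 [190.3 182.7] 
scene orange 34 [396.1 196.1] 
scene orange 18 [383.9 197.2]
```

View pics/b.png

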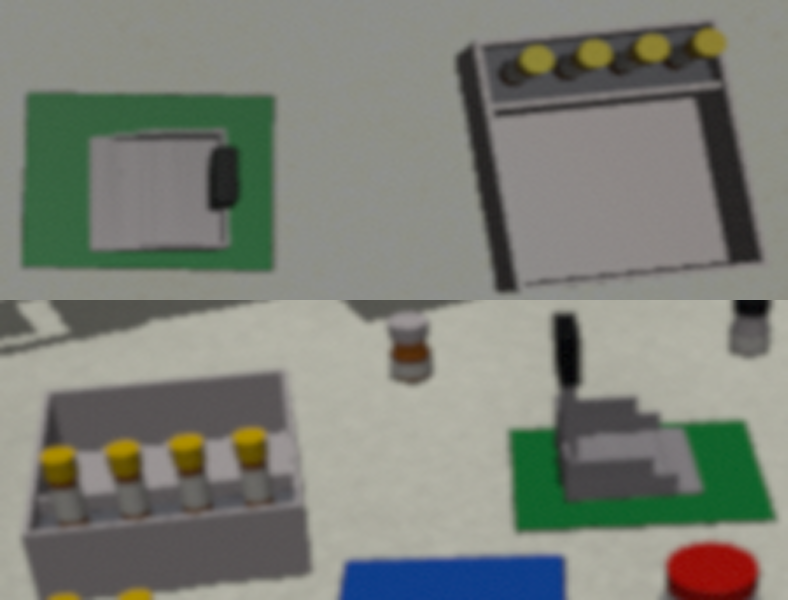

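Mat corners in the top view, in full-image pixels, are ≈(227.7,181.3), (298.6,182), (297.7,240), (226.6,238.7). The lip runs (246,195.7)–(245.4,233) and the grip top is at (284.6,209). The tray rim is (356,165), (424,158), (438,237), (368,246).

View pics/a.png

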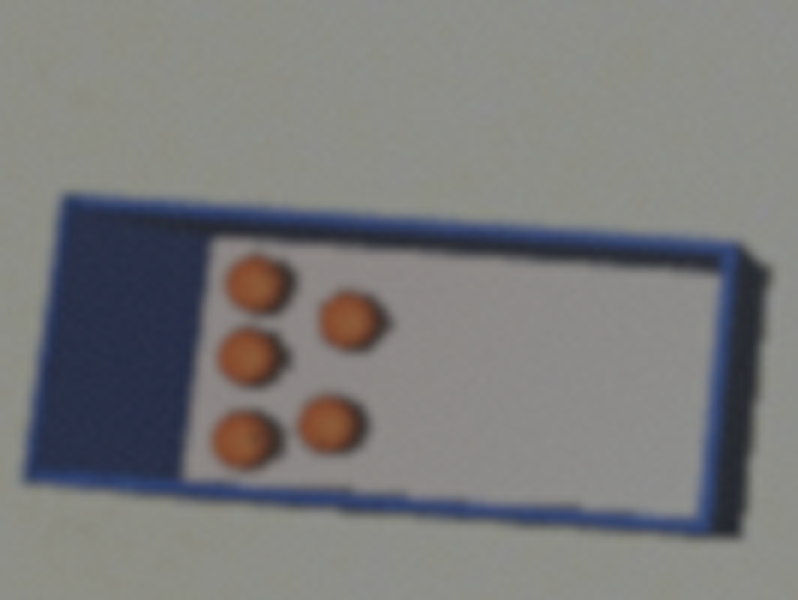

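```bash
cat > fit.py <<'E'
from h import *
mt,ms=env.camera_model("top"),env.camera_model("scene")
def fit(name,g,P,top,sc=None,iz=None,freez=False):
    P=np.array(P,float)
    def f(p):
        W=place(p,P);r=[(proj(mt,W)-top).ravel()]
        if sc is not None: r.append((proj(ms,W[[i for i,_ in sc]])-[u for _,u in sc]).ravel())
        return np.concatenate(r)
    r=least_squares(f,g+([0.] if freez else []),x_scale=[10,10,.1]+([10] if freez else []),loss="soft_l1")
    print(name,r.x[:2].round(1),"yaw",np.degrees(r.x[2]).round(2),"dz",r.x[3:].round(1),"res",f(r.x).round(1).tolist());return r.x
for fz in(0,1):
    # mat: yaw assume x ~ world +y
    fit("mat",[430,0,1.57],[(85,70,4),(85,-70,4),(-85,-70,4),(-85,70,4)],[[226.6,238.7],[227.7,181.3],[298.6,182],[297.7,240]],[(0,[220+3,209]),(1,[222,240]),(2,[0,0])][:0] or None,freez=0)
    fit("tray",[430,-330,0],[(95,80,60),(95,-80,60),(-95,-80,60),(-95,80,60)],[[356.3,164.7],[423.7,157.7],[438.3,236.7],[368.3,246.3]],[(0,[162.4,234]),(1,[82.7,243.3]),(2,[88.7,196.7]),(3,[157,189.3])],freez=fz)
    fit("bin",[430,280,1.57],[(130,54,75),(130,-54,75),(-125,-54,75),(-125,54,75)],[[74,230.5],[80.7,182.2],[193.3,190.5],[188.7,238.7]],[(1,[435,200]),(2,[319,205]),(3,[321,179])],freez=fz)
    fit("scoop",[430,10,1.57],[(45,45,1),(45,-45,1),(-39,0,130)],[[245.4,233],[246,195.7],[284.6,209]],[(0,[75+690/3.5,165+130/3]),(1,[75+703/3.5,165+193/3]),(2,[75+568/3.5,165+18/3])],freez=fz)
for uv in([105.2,189.5],[100.5,230]): print([onplane("top",uv,z).round(1) for z in(12,20,28)])
for uv in([112.2,196.9],[127.6,203],[111,208.9],[124.3,220.4],[110.1,222.8]): print(onplane("top",uv,39).round(1))
E
python3 fit.py
```

```text
mat [534.5   9.5] yaw 88.28 dz [] res [-0.6, 0.6, -0.1, -0.8, -0.0, -0.4, 0.8, 0.5]
tray [ 547.7 -289.4] yaw 6.14 dz [] res [-2.1, -1.9, 0.2, -3.3, 1.2, 1.1, -0.7, 0.3, 0.3, -0.8, -1.0, 0.5, -0.8, -1.5, 0.5, -1.7]
bin [530.9 290.8] yaw 85.02 dz [] res [-0.1, -0.2, 0.0, -0.3, 0.8, -0.4, 0.6, 0.2, 1.9, -0.6, 6.9, -3.9, -2.3, -1.5]
scoop [523.4   5.5] yaw 88.0 dz [] res [-0.5, 0.5, -0.1, 0.0, -0.9, 0.4, -1.2, 0.6, -0.4, 0.8, -0.0, 2.4]
mat [534.5   9.5] yaw 88.28 dz [] res [-0.6, 0.6, -0.1, -0.8, -0.0, -0.4, 0.8, 0.5]
tray [ 545.2 -290.4] yaw 6.04 dz [-4.6] res [-2.0, -0.4, 0.0, -1.7, 0.8, 2.4, -0.8, 1.5, 0.1, 0.3, -0.9, 1.5, -0.6, -0.4, 0.4, -0.6]
bin [530.7 292.2] yaw 85.07 dz [-4.6] res [0.2, 0.0, 0.2, 0.2, 0.4, -0.1, 0.3, 0.3, 2.1, 1.0, 7.4, -2.3, -1.9, 0.1]
scoop [523.9   5.5] yaw 87.58 dz [3.9] res [-0.6, 0.1, 0.0, -0.5, -0.8, 0.1, -1.1, -0.5, -0.5, -0.3, -0.1, 0.9]
[array([588.2, 383.4,  12. ]), array([586.9, 380.4,  20. ]), array([585.6, 377.4,  28. ])]
[array([492.2, 390.4,  12. ]), array([491.7, 387.3,  20. ]), array([491.2, 384.3,  28. ])]
[566.3 356.3  39. ]
[551.6 320.2  39. ]
[538.5 358.   39. ]
[511.6 326.4  39. ]
[506.6 358.8  39. ]
```

```bash
echo '[[[0, 0, 0, 0, 0, 6.65], [0, 0, 0, 0, 0, 6.65], [0, 0, 0, 0, 0, 6.65], [0, 0, 0, 0, 0, 6.65]]]' > m.json && python3 drive.py m.json 91 40; echo '[[[20, -38, 0, 0, 0, 0], [20, -38, 0, 0, 0, 0], [20, -38, 0, 0, 0, 0], [20, -38, 0, 0, 0, 0], [20, -38, 0, 0, 0, 0], [20, -38, 0, 0, 0, 0], [20, -38, 0, 0, 0, 0]]]' > m.json && python3 drive.py m.json; echo '[[[20, -38, 0, 0, 0, 0], [20, -38, 0, 0, 0, 0], [20, -38, 0, 0, 0, 0], [20, -38, 0, 0, 0, 0], [20, -40, 0, 0, 0, 0], [0, 0, 0, 0, 0, 0], [0, 0, 0, 0, 0, 0]]]' > m.json && python3 drive.py m.json
cat >> h.py <<'E'
def want(pos,rot):
    from scipy.spatial.transform import Rotation as Ro
    s=env.state();A=Ro.from_euler("xyz",s["ee_rot"],degrees=True);B=Ro.from_euler("xyz",rot,degrees=True)
    print("TCP",s["ee_pos"].round(1),s["ee_rot"].round(2),"F",s["force"].round(1),"M",s["torque"].round(2),"q",s["qpos"].round(0),"-> move(tool)",(A.inv().apply(np.array(pos)-s["ee_pos"])).round(1),"rotvec(tool)",np.degrees((A.inv()*B).as_rotvec()).round(2))
E
python3 - <<'E'
from h import *
want([522,-33.5,97],[180,0,-2])
m=env.camera_model("wrist");im=env.grab_frame("wrist");print(np.array(m["T"]).round(3).tolist(),m["fx"],m["cx"],m["cy"])
cv2.imwrite("pics/w1.png",im); np.save("w1.npy",m,allow_pickle=True)
E
```

```text
time_s: 0.5
ee_pos: [239.4, -522.4, 213.4]
ee_rot: [-179.9, 0.0, -2.3]
force: [-0.0, 0.7, 0.2]
gripper_width: 90.8
gripper_force: 0.0
time_s: 1.2
ee_pos: [389.0, -260.0, 213.7]
ee_rot: [-180.0, 0.0, -2.0]
force: [0.1, -0.9, -0.6]
gripper_width: 90.9
gripper_force: 0.0
time_s: 1.9
ee_pos: [495.1, -72.5, 213.4]
ee_rot: [180.0, 0.1, -1.8]
force: [-0.9, -0.4, 0.5]
gripper_width: 91.2
gripper_force: 0.0
TCP [495.1 -72.5 213.4] [ 1.7998e+02  8.0000e-02 -1.8300e+00] F [-0.9 -0.4  0.5] M [0.04 0.02 0.02] q [-10.  12.  99.  -0.  69.  82.] -> move(tool) [ 25.8 -39.9 116.4] rotvec(tool) [0.02 0.08 0.17]
[[-0.033, 0.965, 0.259, 567.909], [-0.999, -0.031, -0.008, -74.755], [0.0, -0.259, 0.966, 385.694], [0.0, 0.0, 0.0, 1.0]] 279.2017451448055 256.7941708767689 188.92316214980704
```

View pics/w1.png

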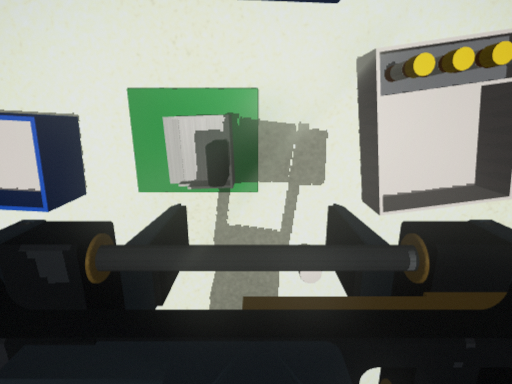

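Wrist view: mat corners (127,88), (258,88), (258,191), (138,192); lip corners (164,117), (172,184); bin end rim (37,117)–(47,209); tray rim left corners (377,50), (381,213).

```bash
python3 - <<'E'
from h import *
m=np.load("w1.npy",allow_pickle=True).item()
for n,uv,z in(("matc",(127.5,88),4),("matc",(258,88),4),("matc",(258,191),4),("matc",(138,192),4),("lip",(164,117),6),("lip",(172,184),6),("binend",(37,117),75),("binend",(47,210),75),("trayTL",(377,50),60),("trayBL",(381,213),60)):
    print(n,onplane("wrist",uv,z,m).round(1))
def show(nm,p,P): print(nm,proj(m,place(p,P)).round(1).tolist(),)
show("scoop model lip,grip top corners",[523.7,5.5,np.radians(87.8),4],[(45,45,1),(45,-45,1),(-31,20,130),(-31,-20,130),(-47,-20,130),(-47,20,130)])
show("bin",[530.9,291.5,np.radians(85.05)],[(-125,-54,75),(-125,54,75)])
show("tray",[546.5,-290,np.radians(6.1)],[(95,80,60),(-95,80,60)])
im=cv2.imread("pics/w1.png");cv2.imwrite("pics/w1c.png",np.vstack([cv2.resize(im[80:200,120:270],None,fx=4,fy=4,interpolation=2),]))
E
```

```text
matc [605.7  90.9   4. ]
matc [600.2 -77.4   4. ]
matc [462.4 -73.1   4. ]
matc [466.4  97.3   4. ]
lip [568.   47.5   6. ]
lip [477.   47.1   6. ]
binend [572.4 162.1  75. ]
binend [466.9 175.4  75. ]
trayTL [ 629.5 -204.9   60. ]
trayBL [ 444.7 -224.4   60. ]
scoop model lip,grip top corners [[168.3, 181.6], [163.1, 115.2], [205.4, 188.3], [203.6, 145.1], [221.4, 145.2], [222.6, 188.4]]
bin [[36.4, 115.6], [50.3, 210.4]]
tray [[372.9, 47.1], [377.8, 214.0]]
```

View pics/w1c.png

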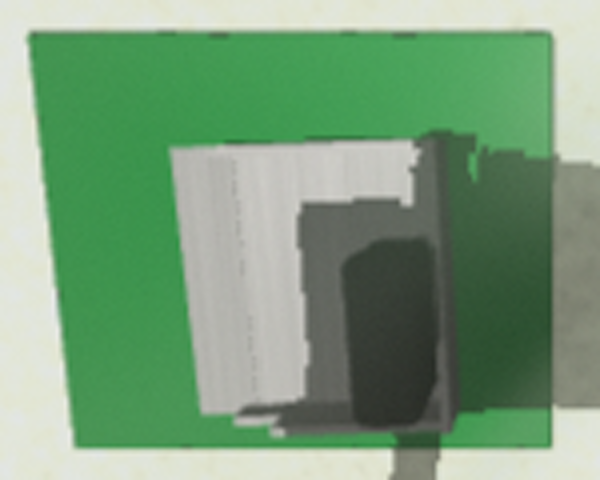

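```bash
echo '[[[13, -20, 0, 0, 0, 0], [12.4, -20, 0, 0, 0, 0], [0, 0, 29, 0, 0, 0], [0, 0, 29, 0, 0, 0], [0, 0, 29, 0, 0, 0], [0, 0, 29, 0, 0, 0], [0, 0, 0, 0, 0, 0]]]' > m.json && python3 drive.py m.json | grep -E 'pos|force' ; echo '[[[0, 0, 0, 0, 0, 0], [0, 0, 0, 0, 0, 0], [0, 0, 0, 0, 0, 0], [0, 0, 0, 0, 0, 0], [0, 0, 0, 0, 0, 0], [0, 0, 0, 0, 0, 0], [0, 0, 0, 0, 0, 0], [0, 0, 0, 0, 0, 0]]]' > m.json && python3 drive.py m.json 5 45; echo '[[[0, 0, 0, 0, 0, 0], [0, 0, 0, 0, 0, 0]]]' > m.json && python3 drive.py m.json 5 45
python3 -c "
from h import *
want([531,250,200],[180,0,-5])"
```

```text
ee_pos: [518.3, -35.5, 94.6]
force: [-0.1, -0.1, 0.5]
gripper_force: 0.0
time_s: 3.45
ee_pos: [522.0, -34.1, 97.9]
ee_rot: [180.0, 0.0, -2.0]
force: [0.6, 0.2, 0.4]
gripper_width: 29.6
gripper_force: 0.0
time_s: 3.65
ee_pos: [522.0, -34.2, 97.9]
ee_rot: [180.0, 0.0, -2.0]
force: [-0.6, -0.5, 0.8]
gripper_width: 15.6
gripper_force: 45.0
TCP [522.  -34.2  97.9] [179.99   0.    -1.97] F [-0.6 -0.5  0.8] M [-0.04  0.06 -0.04] q [ -5.  20. 106.  -0.  54.  87.] -> move(tool) [  -0.8 -284.3 -102.1] rotvec(tool) [0.01 0.   3.03]
```

```bash
echo '[[[0, 0, -10, 0, 0, 0], [0, 0, -20, 0, 0, 0], [0, 0, -38, 0, 0, 0], [0, 0, -38, 0, 0, 0], [0, -20, 0, 0, 0, 1], [0, -35, 0, 0, 0, 1], [0, -35, 0, 0, 0, 1], [0, -35, 0, 0, 0, 0]]]' > m.json && python3 drive.py m.json | grep -E 'pos|rot|force' ; echo '[[[0, -35, 0, 0, 0, 0], [0, -35, 0, 0, 0, 0], [0, -30, 0, 0, 0, 0], [0, 0, 0, 0, 0, 0], [0, 0, 0, 0, 0, 0], [0, 0, 0, 0, 0, 0]]]' > m.json && python3 drive.py m.json| grep -E 'pos|rot|force|width'
python3 - <<'E'
from h import *
want([522.2,190.9,205],[180,0,-5])
m=env.camera_model("wrist");im=env.grab_frame("wrist");cv2.imwrite("pics/w2.png",im);np.save("w2.npy",m,allow_pickle=True)
def pr(P):print(proj(m,P).round(1).tolist())
B=[530.9,291.5,np.radians(85.05)]
pr(place(B,[(-125,-54,75),(-125,54,75),(130,-54,75),(130,54,75)]))
s=env.state();S=[s["ee_pos"][0]+39*np.cos(np.radians(s["ee_rot"][2]+90)),s["ee_pos"][1]+39*np.sin(np.radians(s["ee_rot"][2]+90)),np.radians(s["ee_rot"][2]+90),s["ee_pos"][2]-93.9]
print(S);pr(place(S,[(45,45,1),(45,-45,1)]))
E
```

```text
ee_pos: [529.7, 91.6, 204.5]
ee_rot: [180.0, -0.0, -5.0]
force: [0.7, -0.2, -2.7]
gripper_force: 45.0
ee_pos: [538.4, 189.4, 204.0]
ee_rot: [180.0, 0.0, -5.0]
force: [-0.1, -0.0, -1.8]
gripper_width: 15.9
gripper_force: 45.0
TCP [538.4 189.4 204. ] [ 1.7996e+02  2.0000e-02 -5.0000e+00] F [-0.1 -0.  -1.8] M [ 0.    0.04 -0.02] q [ 18.  18.  91.  -0.  71. 113.] -> move(tool) [-16.3  -0.1  -1. ] rotvec(tool) [ 0.04  0.02 -0.  ]
[[279.0, 147.9], [277.3, 240.2], [41.8, 148.2], [60.3, 240.5]]
[np.float64(541.8969230712581), np.float64(228.0254406026339), np.float64(1.482948594208313), np.float64(110.14267845093127)]
[[175.2, 232.8], [168.0, 144.5]]
```

View pics/w2.png

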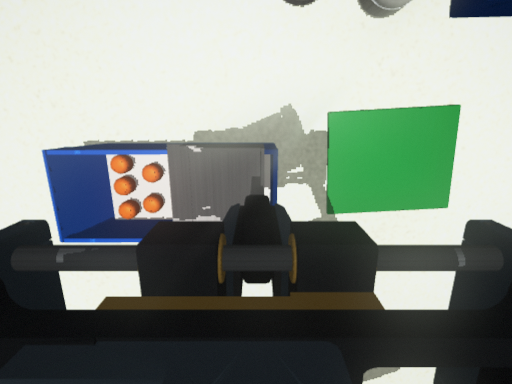

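Wrist view: the scoop is held over the bin, lip at columns 168–174. Bin rim corners are ≈(44,151), (60,241), (277,145), with all five pellets at the left end. I'll refine the bin line numerically.

```bash
python3 - <<'E'
from h import *
m=np.load("w2.npy",allow_pickle=True).item();im=cv2.imread("pics/w2.png").astype(int)
h=cv2.cvtColor(im.astype(np.uint8),cv2.COLOR_BGR2HSV)
blue=(h[...,0]>105)&(h[...,0]<130)&(h[...,1]>150)
P=[];Q=[]
for c in range(64,130,6):
    r=np.where(blue[130:260,c])[0]+130;P.append(onplane("wrist",(c,r[0]-.0),75,m)[:2]);Q.append(onplane("wrist",(c,r[-1]+1),75,m)[:2])
for L in(P,Q):
    L=np.array(L);k=np.polyfit(L[:,1],L[:,0],1);print("slope deg",np.degrees(np.arctan(k[0])),"x at y=340",np.polyval(k,340),np.abs(L[:,0]-np.polyval(k,L[:,1])).max())
print("model centre x at y=340",530.9+(340-291.5)/np.tan(np.radians(85.05)))
for c in (178,200):
  print(c,[(r,im[r,c].tolist()) for r in list(range(138,152,1))+list(range(212,240,2))])
E
```

```text
slope deg 5.038865299210647 x at y=340 587.293677678405 2.2737367544323206e-13
slope deg 5.0483481660829845 x at y=340 478.83094734434604 2.2737367544323206e-13
model centre x at y=340 535.1005552307305
178 [(138, [238, 243, 240]), (139, [236, 242, 240]), (140, [197, 212, 206]), (141, [143, 157, 156]), (142, [135, 146, 140]), (143, [114, 116, 110]), (144, [110, 113, 110]), (145, [115, 121, 123]), (146, [116, 121, 121]), (147, [116, 121, 122]), (148, [118, 122, 122]), (149, [116, 121, 122]), (150, [115, 121, 121]), (151, [116, 120, 122]), (212, [99, 101, 105]), (214, [101, 102, 106]), (216, [100, 102, 105]), (218, [160, 163, 167]), (220, [164, 168, 172]), (222, [33, 33, 36]), (224, [31, 33, 36]), (226, [32, 33, 36]), (228, [33, 33, 35]), (230, [32, 33, 34]), (232, [31, 30, 31]), (234, [28, 28, 30]), (236, [29, 28, 31]), (238, [29, 28, 30])]
200 [(138, [143, 159, 156]), (139, [143, 158, 156]), (140, [144, 158, 157]), (141, [145, 161, 157]), (142, [134, 139, 133]), (143, [111, 112, 104]), (144, [100, 106, 103]), (145, [98, 105, 103]), (146, [99, 105, 104]), (147, [133, 139, 138]), (148, [153, 159, 159]), (149, [155, 160, 162]), (150, [191, 196, 199]), (151, [177, 180, 184]), (212, [96, 98, 101]), (214, [97, 99, 102]), (216, [175, 178, 181]), (218, [196, 198, 202]), (220, [173, 176, 179]), (222, [27, 28, 30]), (224, [26, 27, 26]), (226, [30, 31, 32]), (228, [27, 26, 28]), (230, [28, 28, 29]), (232, [30, 29, 31]), (234, [28, 28, 28]), (236, [28, 29, 29]), (238, [29, 28, 30])]
```

```bash
echo '[[[-9, 0, 0, 0, 0, 0], [-9, 0, 0, 0, 0, 0], [0, 0, 15, 0, 0, 0], [0, 0, 20, 0, 0, 0], [0, 0, 15, 0, 0, 0], [0, 0, 0, 0, 0, 0]]]' > m.json && python3 drive.py m.json | grep -E 'pos|force: '; echo '[[[0, 0, 10, 0, 0, 0], [0, 0, 10, 0, 0, 0], [0, 0, 5, 0, 0, 0], [0, 0, 0, 0, 0, 0], [0, 0, 0, 0, 0, 0]]]' > m.json && python3 drive.py m.json | grep -E 'pos|rot|force: '
```

```text
ee_pos: [518.3, 190.9, 152.1]
force: [0.8, 0.2, -2.7]
gripper_force: 45.0
ee_pos: [520.9, 191.8, 129.0]
ee_rot: [-180.0, -0.0, -5.0]
force: [0.1, -0.2, -1.2]
gripper_force: 45.0
```

```bash
for i in 1; do echo '[[[0, 0, 3, 0, 0, 0], [0, 0, 3, 0, 0, 0], [0, 0, 0, 0, 0, 0]]]' > m.json && python3 drive.py m.json | grep -E 'pos|force: ';echo '[[[0, 0, 2, 0, 0, 0], [0, 0, 2, 0, 0, 0], [0, 0, 0, 0, 0, 0]]]' > m.json && python3 drive.py m.json | grep -E 'pos|force: ';echo '[[[0, 0, 2, 0, 0, 0], [0, 0, 1, 0, 0, 0], [0, 0, 0, 0, 0, 0]]]' > m.json && python3 drive.py m.json | grep -E 'pos|force: '; echo '[[[0, 0, 2, 0, 0, 0], [0, 0, 1, 0, 0, 0], [0, 0, 0, 0, 0, 0]]]' > m.json && python3 drive.py m.json | grep -E 'pos|force: '; done
```

```text
ee_pos: [520.4, 191.6, 122.5]
force: [-0.4, 0.4, -1.8]
gripper_force: 45.0
ee_pos: [520.5, 191.7, 118.6]
force: [-0.6, 0.1, -2.3]
gripper_force: 45.0
ee_pos: [520.6, 191.7, 115.7]
force: [0.6, -0.4, -2.4]
gripper_force: 45.0
ee_pos: [520.6, 191.7, 112.7]
force: [-0.5, -0.6, -2.1]
gripper_force: 45.0
```

```bash
for i in 1; do echo '[[[0, 0, 1.5, 0, 0, 0], [0, 0, 1, 0, 0, 0], [0, 0, 0, 0, 0, 0]]]' > m.json && python3 drive.py m.json | grep -E 'pos|force: ';echo '[[[0, 0, 1, 0, 0, 0], [0, 0, 1, 0, 0, 0], [0, 0, 0, 0, 0, 0]]]' > m.json && python3 drive.py m.json | grep -E 'pos|force: ';echo '[[[0, 0, 1, 0, 0, 0], [0, 0, 0, 0, 0, 0]]]' > m.json && python3 drive.py m.json | grep -E 'pos|force: '; done
```

```text
ee_pos: [520.6, 191.7, 110.2]
force: [-0.4, 0.6, -1.7]
gripper_force: 45.0
ee_pos: [520.6, 191.7, 108.3]
force: [0.3, -0.5, -2.5]
gripper_force: 45.0
ee_pos: [520.9, 191.8, 107.5]
force: [-0.8, -0.3, -1.3]
gripper_force: 45.0
```

```bash
for i in 1; do echo '[[[0, 0, 1, 0, 0, 0], [0, 0, 0, 0, 0, 0]]]' > m.json && python3 drive.py m.json | grep -E 'pos|force: ';echo '[[[0, 0, 0.7, 0, 0, 0], [0, 0, 0, 0, 0, 0]]]' > m.json && python3 drive.py m.json | grep -E 'pos|force: ';echo '[[[0, 0, 0.7, 0, 0, 0], [0, 0, 0, 0, 0, 0]]]' > m.json && python3 drive.py m.json | grep -E 'pos|force: '; done
```

```text
ee_pos: [520.9, 191.8, 107.4]
force: [-0.9, -1.4, 5.5]
gripper_force: 45.0
ee_pos: [520.9, 191.8, 107.4]
force: [-2.1, -0.5, 9.0]
gripper_force: 45.0
ee_pos: [520.9, 191.8, 107.4]
force: [-2.7, -1.2, 12.8]
gripper_force: 45.0
```

```bash
echo '[[[0, -4, -0.5, 0, 0, 0], [0, -6, 0, 0, 0, 0], [0, -6, 0, 0, 0, 0], [0, -6, 0, 0, 0, 0], [0, -6, 0, 0, 0, 0], [0, -4, 0, 0, 0, 0]]]' > m.json && python3 drive.py m.json | grep -E 'pos|force: ';echo '[[[0, -4, 0, 0, 0, 0], [0, -4, 0, 0, 0, 0], [0, -4, 0, 0, 0, 0], [0, -4, 0, 0, 0, 0], [0, -4, 0, 0, 0, 0], [0, -4, 0, 0, 0, 0], [0, -4, 0, 0, 0, 0], [0, -4, 0, 0, 0, 0]]]' > m.json && python3 drive.py m.json | grep -E 'pos|rot|force: '
```

```text
ee_pos: [525.1, 222.4, 107.7]
force: [1.5, -5.6, 7.6]
gripper_force: 45.0
ee_pos: [527.8, 253.9, 107.7]
ee_rot: [179.9, -0.2, -4.9]
force: [0.5, -7.1, 9.8]
gripper_force: 45.0
```

```bash
for k in 1; do echo '[[[0, -4, 0, 0, 0, 0], [0, -4, 0, 0, 0, 0], [0, -4, 0, 0, 0, 0], [0, -4, 0, 0, 0, 0], [0, -4, 0, 0, 0, 0], [0, -4, 0, 0, 0, 0]]]' > m.json && python3 drive.py m.json | grep -E 'pos|force: ';echo '[[[0, -3, 0, 0, 0, 0], [0, -3, 0, 0, 0, 0], [0, -3, 0, 0, 0, 0], [0, -3, 0, 0, 0, 0]]]' > m.json && python3 drive.py m.json | grep -E 'pos|rot|force: '; done
python3 - <<'E'
from h import *
cv2.imwrite("pics/w3.png",env.grab_frame("wrist")[60:260,0:300].repeat(2,0).repeat(2,1))
E
```

```text
ee_pos: [529.8, 277.8, 107.7]
force: [0.9, -7.4, 9.0]
gripper_force: 45.0
ee_pos: [530.8, 289.4, 107.7]
ee_rot: [179.8, -0.2, -4.9]
force: [1.0, -7.0, 9.1]
gripper_force: 45.0
```

View pics/w3.png

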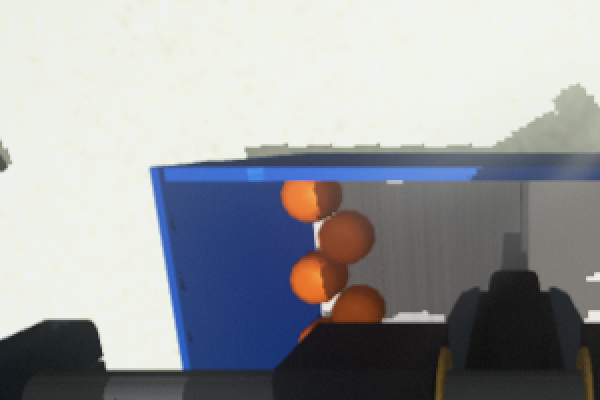

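The wrist crop shows the five pellets gathered against the sloped wall, two of them already over the lip at about (345,235) and (358,305). I'll keep pushing.

```bash
for k in 1; do echo '[[[0, -2, 0, 0, 0, 0], [0, -2, 0, 0, 0, 0], [0, -2, 0, 0, 0, 0], [0, 0, 0, 0, 0, 0]]]' > m.json && python3 drive.py m.json | grep -E 'pos|force: ';echo '[[[0, -2, 0, 0, 0, 0], [0, -2, 0, 0, 0, 0], [0, 0, 0, 0, 0, 0]]]' > m.json && python3 drive.py m.json | grep -E 'pos|rot|force: ';echo '[[[0, -2, 0, 0, 0, 0], [0, -1, 0, 0, 0, 0], [0, 0, 0, 0, 0, 0]]]' > m.json && python3 drive.py m.json | grep -E 'pos|rot|force: '; done
```

```text
ee_pos: [531.3, 295.7, 107.7]
force: [1.1, -5.9, 9.9]
gripper_force: 45.0
ee_pos: [531.7, 299.7, 107.7]
ee_rot: [179.9, -0.2, -4.9]
force: [0.8, -6.5, 9.2]
gripper_force: 45.0
ee_pos: [531.9, 302.1, 107.8]
ee_rot: [179.8, -0.2, -4.9]
force: [0.5, -7.8, 9.2]
gripper_force: 45.0
```

```bash
for k in 1; do echo '[[[0, -1, 0, 0, 0, 0], [0, -1, 0, 0, 0, 0], [0, 0, 0, 0, 0, 0]]]' > m.json && python3 drive.py m.json | grep -E 'pos|force: ';echo '[[[0, -1, 0, 0, 0, 0], [0, -1, 0, 0, 0, 0], [0, 0, 0, 0, 0, 0]]]' > m.json && python3 drive.py m.json | grep -E 'pos|rot|force: '; done
python3 - <<'E'
from h import *
im=env.grab_frame("wrist");cv2.imwrite("pics/w4.png",im[80:260,40:300].repeat(3,0).repeat(3,1))
s=env.grab_frame("scene");cv2.imwrite("pics/s4.png",s[150:240,300:450].repeat(5,0).repeat(5,1))
E
```

```text
ee_pos: [532.0, 302.8, 107.9]
force: [0.5, -12.0, 13.3]
gripper_force: 45.0
ee_pos: [532.0, 303.4, 108.1]
ee_rot: [179.5, -0.2, -4.8]
force: [0.6, -14.1, 13.5]
gripper_force: 45.0
```

View pics/w4.png

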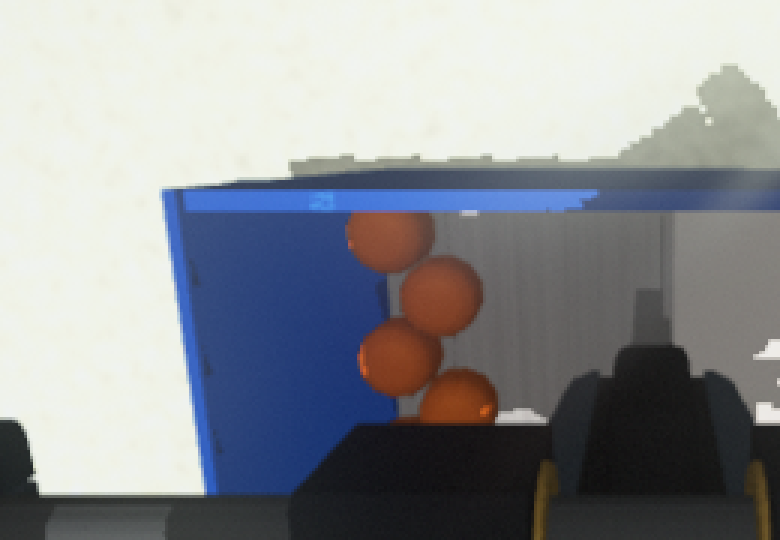

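The lip has reached the wall foot (force 14 N), and the pellets sit in two rows on the pan at ≈(390,235), (400,357), (440,295), (458,400), with the fifth half hidden by the gripper. Next I'll tilt the lip up.

```bash
echo '[[[0, 4.9, -2, 3, 0, 0], [0, 4.9, -0.9, 3, 0, 0], [0, 4.8, -1.1, 3, 0, 0], [0, 4.7, -1.4, 3, 0, 0], [0, 4.7, -1.6, 3, 0, 0], [0, 4.6, -1.9, 3, 0, 0], [0, 4.5, -2.1, 3, 0, 0], [0, 0, 0, 0, 0, 0]]]' > m.json && python3 drive.py m.json | grep -E 'pos|rot|force: '
echo '[[[0, 0, 0, 0, 0, 0], [0, 0, 0, 0, 0, 0], [0, 0, 0, 0, 0, 0]]]' > m.json && python3 drive.py m.json | grep -E 'pos|rot|force: '
python3 - <<'E'
from h import *
want([520,270,150],[160,0,-5])
im=env.grab_frame("wrist");cv2.imwrite("pics/w5.png",im[80:260,40:300].repeat(3,0).repeat(3,1))
h=cv2.cvtColor(im,cv2.COLOR_BGR2HSV);k=cv2.inRange(h,(3,120,50),(18,255,255));n,l,st,ce=cv2.connectedComponentsWithStats(k);print([(st[i].tolist(),ce[i].round(0).tolist()) for i in range(1,n) if st[i,4]>30])
E
```

```text
ee_pos: [527.1, 272.0, 110.2]
ee_rot: [-159.1, 0.1, -5.1]
force: [0.0, 0.6, -2.7]
gripper_force: 45.0
ee_pos: [528.0, 274.8, 111.4]
ee_rot: [-159.0, -0.0, -4.9]
force: [0.5, 0.1, -2.7]
gripper_force: 45.0
TCP [528.  274.8 111.4] [-1.5902e+02 -3.0000e-02 -4.9100e+00] F [ 0.5  0.1 -2.7] M [-0.53  0.07  0.03] q [ 15.  22. 104.  26.  49.  94.] -> move(tool) [ -7.5  -8.8 -38. ] rotvec(tool) [-4.098e+01 -3.000e-02  9.000e-02]
[([156, 145, 25, 25, 501], [168.0, 157.0]), ([223, 168, 27, 26, 534], [237.0, 181.0]), ([159, 186, 28, 25, 540], [173.0, 198.0]), ([168, 202, 38, 20, 460], [192.0, 213.0])]
```

```bash
echo '[[[0, 5.1, -2.7, 3.5, 0, 0], [0, 4.9, -3, 3.5, 0, 0], [0, 4.7, -3.3, 3.5, 0, 0], [0, 0, 0, 0, 0, 0], [0, 0, 0, 0, 0, 0], [0, 0, 0, 0, 0, 0]]]' > m.json && python3 drive.py m.json | grep -E 'pos|rot|force: '
cat > pel.py <<'E'
from h import *
import sys
want([520,270,150],[160,0,-5])
im=env.grab_frame("wrist");cv2.imwrite(f"pics/{sys.argv[1]}.png",im[80:260,40:300].repeat(3,0).repeat(3,1))
h=cv2.cvtColor(im,cv2.COLOR_BGR2HSV);k=cv2.inRange(h,(3,120,50),(18,255,255));n,l,st,ce=cv2.connectedComponentsWithStats(k);print([(st[i].tolist(),ce[i].round(0).tolist()) for i in range(1,n) if st[i,4]>30])
E
python3 pel.py w6
```

```text
ee_pos: [526.7, 257.7, 113.7]
ee_rot: [-148.5, -0.1, -4.9]
force: [0.2, 0.0, -2.7]
gripper_force: 45.0
TCP [526.7 257.7 113.7] [-1.4854e+02 -6.0000e-02 -4.9200e+00] F [ 0.2  0.  -2.7] M [-0.65  0.11  0.03] q [  8.  22. 109.  42.  50.  75.] -> move(tool) [ -7.7 -28.9 -24.9] rotvec(tool) [-5.146e+01 -5.000e-02  9.000e-02]
[([156, 144, 25, 25, 484], [168.0, 156.0]), ([216, 167, 35, 48, 973], [233.0, 189.0]), ([169, 211, 27, 11, 211], [182.0, 217.0])]
```

```bash
echo '[[[0, 5.2, -4, 4, 0, 0], [0, 4.9, -4.4, 4, 0, 0], [0, 0, 0, 0, 0, 0], [0, -9, 0, 0, 0, 0], [0, 0, 0, 0, 0, 0], [0, -9, 0, 0, 0, 0], [0, 0, 0, 0, 0, 0], [0, 0, 0, 0, 0, 0]]]' > m.json && python3 drive.py m.json | grep -E 'pos|rot|force: '
python3 pel.py w7
```

```text
ee_pos: [526.4, 258.5, 126.7]
ee_rot: [-140.5, -0.1, -4.9]
force: [-0.1, -0.2, -2.6]
gripper_force: 45.0
TCP [526.4 258.5 126.7] [-1.4052e+02 -7.0000e-02 -4.9000e+00] F [-0.1 -0.2 -2.6] M [-0.83  0.11  0.05] q [  4.  22. 111.  52.  53.  64.] -> move(tool) [ -7.3 -23.3 -11. ] rotvec(tool) [-5.948e+01 -5.000e-02  1.200e-01]
[([17, 0, 31, 9, 150], [35.0, 3.0]), ([199, 152, 57, 70, 1929], [227.0, 181.0])]
```

```bash
echo '[[[0, -3.2, -3.9, 0, 0, 0], [0, -6.4, -7.7, 0, 0, 0], [0, -9.5, -11.6, 0, 0, 0], [0, -9.5, -11.6, 0, 0, 0], [0, -9.5, -11.6, 0, 0, 0], [0, -9.5, -11.6, 0, 0, 0], [0, -6.4, -7.7, 0, 0, 0], [0, 0, 0, 0, 0, 0]]]' > m.json && python3 drive.py m.json | grep -E 'time|pos|rot|force: '; echo '[[[0, 0, 0, 0, 0, 0], [0, 0, 0, 0, 0, 0], [0, 0, 0, 0, 0, 0]]]' > m.json && python3 drive.py m.json | grep -E 'time|pos|rot|force: '
python3 pel.py w8;python3 - <<'E'
from h import *
im=env.grab_frame("top");h=cv2.cvtColor(im,cv2.COLOR_BGR2HSV);k=cv2.inRange(h,(3,130,60),(16,255,255));n,l,st,ce=cv2.connectedComponentsWithStats(k);print([(st[i].tolist(),ce[i].round(0).tolist()) for i in range(1,n) if st[i,4]>8]);cv2.imwrite("pics/t8.png",im)
E
```

```text
time_s: 16.4
ee_pos: [527.2, 257.7, 213.3]
ee_rot: [-140.5, -0.2, -5.0]
force: [0.8, -0.1, -3.3]
gripper_force: 45.0
time_s: 16.7
ee_pos: [526.0, 257.6, 210.4]
ee_rot: [-140.5, 0.1, -5.0]
force: [0.3, 0.3, -2.7]
gripper_force: 45.0
TCP [526.  257.6 210.4] [-1.4053e+02  1.0000e-01 -4.9700e+00] F [ 0.3  0.3 -2.7] M [-0.84  0.08 -0.  ] q [  4.  16. 105.  46.  61.  75.] -> move(tool) [-7.  29.3 54.1] rotvec(tool) [-5.947e+01  1.100e-01  1.000e-02]
[([65, 6, 34, 15, 230], [81.0, 14.0]), ([204, 152, 56, 70, 2060], [230.0, 180.0])]
[([95, 183, 9, 11, 80], [99.0, 188.0]), ([91, 208, 10, 10, 80], [96.0, 213.0]), ([103, 218, 12, 6, 56], [108.0, 221.0])]
```

```bash
python3 - <<'E'
from h import *
from scipy.spatial.transform import Rotation as Ro
s=env.state();R=Ro.from_euler("xyz",s["ee_rot"],degrees=True).as_matrix();p=s["ee_pos"]
X=np.c_[-R[:,1],-R[:,0],-R[:,2]] # scoop axes
o=p+X@np.array([39,0,-94]);print("scoop o",o.round(0))
m=env.camera_model("wrist")
for uv in((81,14),):print([onplane("wrist",uv,z,m).round(0) for z in(25,75)])
def onpan(cam,uv,h=14):
    O,d=ray(cam,uv);n=X[:,2];t=((o+n*h-O)@n)/(d@n);return (X.T@(O+t*d-o)).round(0)
for uv in((99,188),(96,213),(108,221)):print("top",uv,"bin",onplane("top",uv,25).round(0),"pan",onpan("top",uv))
print("pan corners top",proj(env.camera_model("top"),[o+X@np.array(q) for q in((45,45,0),(45,-45,0),(-45,-45,0),(-45,45,0),(-39,0,130))]).round(0).tolist())
im=cv2.imread("pics/w8.png")
h=cv2.cvtColor(env.grab_frame("wrist"),cv2.COLOR_BGR2HSV);k=cv2.inRange(h,(3,120,50),(18,255,255))
for r in range(150,224,4):print("".join("#" if v else "." for v in k[r,195:265:2]))
for uv in((212,160),(240,160),(215,185),(240,185),(230,210)):print(uv,onpan("wrist",uv))
E
```

```text
scoop o [534. 347. 163.]
[array([895., 936.,  25.]), array([847., 811.,  75.])]
top (99, 188) bin [590. 393.  25.] pan [  0. -32.  14.]
top (96, 213) bin [531. 398.  25.] pan [-1. 18. 14.]
top (108, 221) bin [512. 369.  25.] pan [-26.  31.  14.]
pan corners top [[68.0, 224.0], [74.0, 179.0], [119.0, 186.0], [114.0, 229.0], [140.0, 204.0]]
...................................
......#########.........#####......
......###########...###########....
.....#############.#############...
.....############################..
.....############.###############..
......##########...#############...
.....................########......
...................#######.........
................###########........
...............#############.......
...............#############.......
................##########.........
...........###..#########..........
........###########................
.......##########..................
......##########...................
.......########....................
...................................
(212, 160) [  3. -33.  14.]
(240, 160) [-22. -33.  14.]
(215, 185) [ 1. -9. 14.]
(240, 185) [-22.  -9.  14.]
(230, 210) [-12.  15.  14.]
```

All five pellets are in the pan, and the force agrees. Now carrying them to the tray.

```bash
echo '[[[0, 3.9, -3.2, 0, 0, 0], [0, 7.7, -6.4, 0, 0, 0], [0, 11.6, -9.5, 0, 0, 0], [0, 15.4, -12.7, 0, 0, 0], [0, 23.2, -19.1, 0, 0, 0], [0, 23.2, -19.1, 0, 0, 0], [0, 23.2, -19.1, 0, 0, 0], [0, 23.2, -19.1, 0, 0, 0]]]' > m.json && python3 drive.py m.json | grep -E 'pos|force: '; echo '[[[0, 23.2, -19.1, 0, 0, 0], [0, 23.2, -19.1, 0, 0, 0], [0, 23.2, -19.1, 0, 0, 0], [0, 23.2, -19.1, 0, -1.75, -2.12], [0, 23.2, -19.1, 0, -1.75, -2.12], [0, 23.2, -19.1, 0, -1.75, -2.12], [0, 23.2, -19.1, 0, -1.75, -2.12], [0, 23.2, -19.1, 0, 0, 0]]]' > m.json && python3 drive.py m.json| grep -E 'pos|force: ';  echo '[[[0, 23.2, -19.1, 0, 0, 0], [0, 23.2, -19.1, 0, 0, 0], [0, 23.2, -19.1, 0, 0, 0], [0, 23.2, -19.1, 0, 0, 0], [0, 15.4, -12.7, 0, 0, 0], [0, 7.7, -6.4, 0, 0, 0], [0, 3.9, -3.2, 0, 0, 0], [0, 0, 0, 0, 0, 0]]]' > m.json && python3 drive.py m.json
python3 -c "
from h import *
want([532,-392.5,205],[-140.5,0,6.1])"
```

```text
ee_pos: [511.5, 85.7, 211.3]
force: [0.2, -0.0, -2.3]
gripper_force: 45.0
ee_pos: [505.5, -154.2, 211.0]
force: [1.4, 0.7, -2.3]
gripper_force: 45.0
time_s: 19.25
ee_pos: [521.3, -306.3, 210.9]
ee_rot: [-140.5, 0.0, 6.0]
force: [-0.3, 0.1, -2.3]
gripper_width: 15.7
gripper_force: 45.0
TCP [ 521.3 -306.3  210.9] [-140.49    0.      5.98] F [-0.3  0.1 -2.3] M [-0.81 -0.05  0.01] q [-45.  37.  69.  25. 105.  39.] -> move(tool) [  1.7  70.8 -50.7] rotvec(tool) [-0.01 -0.08 -0.1 ]
```

```bash
echo '[[[0.4, 10, -7.2, 0, 0, 0], [0.4, 17, -12.2, 0, 0, 0], [0.4, 20, -14.3, 0, 0, 0], [0.5, 16, -11.5, 0, 0, 0], [0, 7.8, -5.5, 0, 0, 0], [0, 0, 0, 0, 0, 0]]]' > m.json && python3 drive.py m.json | grep -E 'pos|force: '; echo '[[[0, 0, 0, -5, 0, 0], [0, 0, 0, -5, 0, 0], [0, 0, 0, -5, 0, 0], [0, 0, 0, -5, 0, 0], [0, 0, 0, -5, 0, 0], [0, 0, 0, -5, 0, 0], [0, 0, 0, -5, 0, 0], [0, 0, 0, -4.5, 0, 0]]]' > m.json && python3 drive.py m.json| grep -E 'pos|force: ';  echo '[[[0, 0, 0, 0, 0, 0], [0, 0, 0, 0, 0, 0], [0, 0, 0, 0, 0, 0]]]' > m.json && python3 drive.py m.json
python3 -c "
from h import *
want([532,-392.5,174],[180,0,6.1])"; python3 pel.py w9
```

```text
ee_pos: [532.3, -392.3, 204.7]
force: [-0.7, -0.4, -3.2]
gripper_force: 45.0
ee_pos: [531.7, -389.5, 206.0]
force: [-0.4, 0.0, -3.4]
gripper_force: 45.0
time_s: 20.95
ee_pos: [532.2, -392.1, 205.0]
ee_rot: [-179.9, 0.0, 6.0]
force: [-1.0, -0.5, -4.2]
gripper_width: 15.6
gripper_force: 45.0
TCP [ 532.2 -392.1  205. ] [-1.7991e+02  2.0000e-02  6.0100e+00] F [-1.  -0.5 -4.2] M [-0.03  0.04  0.06] q [-37.  27.  78.   0.  76.  47.] -> move(tool) [-0.2  0.5 31. ] rotvec(tool) [-0.09  0.02 -0.09]
TCP [ 532.2 -392.1  205. ] [-1.7991e+02  2.0000e-02  6.0100e+00] F [-1.  -0.5 -4.2] M [-0.03  0.04  0.06] q [-37.  27.  78.   0.  76.  47.] -> move(tool) [  57.2 -659.6   56. ] rotvec(tool) [-20.03  -1.89  10.9 ]
[([204, 153, 26, 24, 505], [216.0, 164.0]), ([234, 152, 26, 25, 540], [246.0, 163.0]), ([201, 179, 43, 43, 1064], [223.0, 200.0]), ([66, 271, 14, 11, 95], [73.0, 275.0])]
```

```bash
echo '[[[0, -7, 1, -4, 0, 0], [0, -7, 0.5, -4, 0, 0], [0, -8, 2.7, -4, 0, 0], [0, -8.1, 2.1, -4, 0, 0], [0, -9.4, 2.8, -4, 0, 0], [0, -9.5, 2.1, -4, 0, 0]]]' > m.json && python3 drive.py m.json | grep -E 'pos|force: '; echo '[[[0, -5, 0.8, -2, 0, 0], [0, -5, 0.7, -2, 0, 0], [0, -5, 0.5, -2, 0, 0], [0, -5, 0.4, -2, 0, 0], [0, 0, 0, 0, 0, 0], [0, 0, 0, 0, 0, 0]]]' > m.json && python3 drive.py m.json; echo '[[[0, -4.5, -1, -2, 0, 0], [0, -4.5, -1.1, -2, 0, 0], [0, -4.4, -1.3, -2, 0, 0], [0, -4.4, -1.4, -2, 0, 0], [0, 0, 0, 0, 0, 0], [0, 0, 0, 0, 0, 0]]]' > m.json && python3 drive.py m.json
python3 -c "
from h import *
want([532,-392.5,174],[180,0,6.1])"; python3 pel.py w10
```

```text
ee_pos: [527.2, -347.2, 184.6]
force: [-0.2, -0.0, -3.2]
gripper_force: 45.0
time_s: 22.2
ee_pos: [526.0, -330.7, 173.7]
ee_rot: [148.1, 0.0, 6.0]
force: [0.1, 0.5, -1.5]
gripper_width: 16.0
gripper_force: 45.0
time_s: 22.8
ee_pos: [524.4, -313.6, 167.9]
ee_rot: [140.0, -0.0, 6.0]
force: [0.8, 0.5, -2.4]
gripper_width: 15.8
gripper_force: 45.0
TCP [ 524.4 -313.6  167.9] [ 1.4004e+02 -3.0000e-02  5.9900e+00] F [ 0.8  0.5 -2.4] M [0.66 0.06 0.  ] q [-12.  19. 108. -52.  51. 105.] -> move(tool) [-0.7 64.6 46.3] rotvec(tool) [ 3.996e+01  1.000e-02 -1.200e-01]
TCP [ 524.4 -313.6  167.9] [ 1.4004e+02 -3.0000e-02  5.9900e+00] F [ 0.8  0.5 -2.4] M [0.66 0.06 0.  ] q [-12.  19. 108. -52.  51. 105.] -> move(tool) [  56.5 -456.8 -359.3] rotvec(tool) [19.9  -5.55  9.55]
[([113, 82, 9, 18, 50], [116.0, 91.0]), ([51, 127, 36, 31, 819], [68.0, 142.0]), ([54, 164, 32, 27, 748], [69.0, 177.0]), ([114, 201, 27, 24, 534], [127.0, 212.0]), ([63, 205, 42, 41, 1106], [82.0, 226.0])]
```

```bash
echo '[[[0, -3.9, -2.2, -2, 0, 0], [0, -3.8, -2.3, -2, 0, 0], [0, -3.7, -2.4, -2, 0, 0], [0, -3.7, -2.5, -2, 0, 0], [0, -3.4, -2.8, -2, 0, 0], [0, -3.4, -2.8, -2, 0, 0], [0, 0, 0, 0, 0, 0], [0, 0, 0, 0, 0, 0]]]' > m.json && python3 drive.py m.json
python3 -c "
from h import *
want([532,-392.5,174],[180,0,6.1])"; python3 pel.py w11
python3 - <<'E'
from h import *
im=env.grab_frame("top");h=cv2.cvtColor(im,cv2.COLOR_BGR2HSV);k=cv2.inRange(h,(3,130,60),(16,255,255));n,l,st,ce=cv2.connectedComponentsWithStats(k)
for i in range(1,n):
    if st[i,4]>8:print(st[i,4],ce[i].round(0),onplane("top",ce[i],18).round(0))
E
```

```text
time_s: 23.65
ee_pos: [521.7, -287.5, 163.0]
ee_rot: [128.0, -0.0, 6.0]
force: [-0.6, -0.7, -1.0]
gripper_width: 15.6
gripper_force: 45.0
TCP [ 521.7 -287.5  163. ] [ 1.2804e+02 -4.0000e-02  6.0000e+00] F [-0.6 -0.7 -1. ] M [ 0.87  0.17 -0.07] q [ -4.  22. 114. -67.  57. 126.] -> move(tool) [-0.7 73.7 76.3] rotvec(tool) [ 5.196e+01  1.000e-02 -1.100e-01]
TCP [ 521.7 -287.5  163. ] [ 1.2804e+02 -4.0000e-02  6.0000e+00] F [-0.6 -0.7 -1. ] M [ 0.87  0.17 -0.07] q [ -4.  22. 114. -67.  57. 126.] -> move(tool) [  56.6 -352.1 -428.7] rotvec(tool) [31.85 -6.58  8.99]
[([92, 72, 9, 23, 50], [94.0, 84.0]), ([66, 75, 16, 24, 154], [71.0, 87.0]), ([147, 76, 9, 23, 74], [150.0, 87.0]), ([189, 81, 8, 20, 65], [192.0, 91.0]), ([62, 129, 24, 34, 553], [73.0, 146.0]), ([68, 168, 18, 29, 382], [77.0, 181.0]), ([112, 204, 29, 26, 607], [126.0, 216.0]), ([76, 212, 28, 34, 561], [87.0, 230.0])]
11 [387. 225.] [ 494. -277.   18.]
57 [372. 233.] [ 477. -242.   18.]
```

```bash
python3 - <<'E'
from h import *
from scipy.spatial.transform import Rotation as Ro
s=env.state();R=Ro.from_euler("xyz",s["ee_rot"],degrees=True).as_matrix();p=s["ee_pos"]
X=np.c_[-R[:,1],-R[:,0],-R[:,2]];o=p+X@np.array([39,0,-94])
print("lip",(o+X@[45,0,0]).round(0))
for uv in((73,146),(77,181),(126,216),(87,230)):
    O,d=ray("wrist",uv);n=X[:,2];t=((o+n*14-O)@n)/(d@n);print(uv,"pan",(X.T@(O+t*d-o)).round(0),"floor",onplane("wrist",uv,16).round(0))
im=env.grab_frame("wrist");cv2.imwrite("pics/w12.png",im[60:270,0:260].repeat(3,0).repeat(3,1)[:600])
E
```

```text
lip [ 524. -310.   39.]
(73, 146) pan [125. -45.  14.] floor [ 565. -235.   16.]
(77, 181) pan [126. -13.  14.] floor [ 536. -236.   16.]
(126, 216) pan [85. 22. 14.] floor [ 499. -277.   16.]
(87, 230) pan [125.  36.  14.] floor [ 493. -242.   16.]
```

View pics/w12.png

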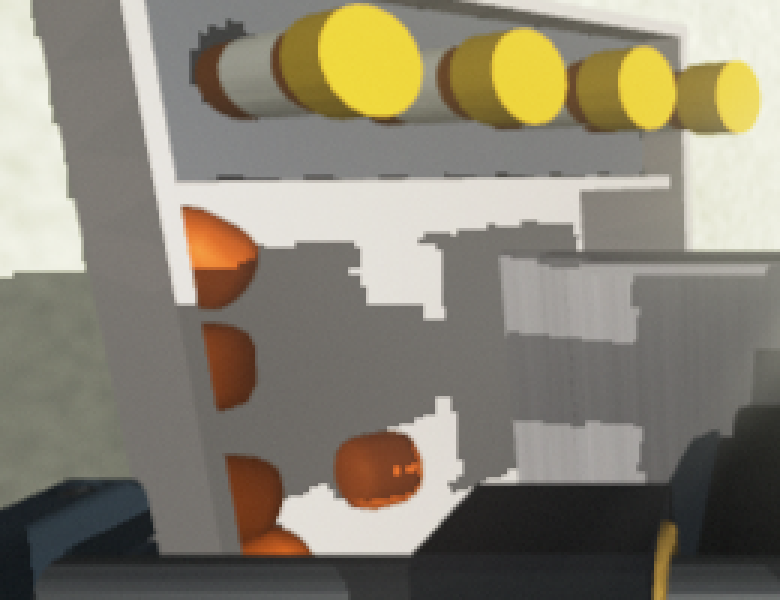

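The last view shows five pellets on the compartment floor and an empty pan. I'll retract, level the scoop, and return it to the mat.

```bash
echo '[[[0, 8, -6.2, 0, 0, 0], [0, 15.8, -12.3, 0, 0, 0], [0, 15.8, -12.3, 0, 0, 0], [0, 15.8, -12.3, 0, 0, 0], [0, 8, -6.2, 0, 0, 0], [0, 0, 0, 0, 0, 0]]]' > m.json && python3 drive.py m.json | grep -E 'pos|force: '; echo '[[[0, 0, 0, 6.5, 0, 0], [0, 0, 0, 6.5, 0, 0], [0, 0, 0, 6.5, 0, 0], [0, 0, 0, 6.5, 0, 0], [0, 0, 0, 6.5, 0, 0], [0, 0, 0, 6.5, 0, 0], [0, 0, 0, 6.5, 0, 0], [0, 0, 0, 6.5, 0, 0]]]' > m.json && python3 drive.py m.json| grep -E 'pos|force: ';  echo '[[[0, 0, 0, 0, 0, 2.65], [0, 0, 0, 0, 0, 2.65], [0, 0, 0, 0, 0, 2.65], [0, 0, 0, 0, 0, 0], [0, 0, 0, 0, 0, 0]]]' > m.json && python3 drive.py m.json
python3 -c "
from h import *
want([530,-31,200],[180,0,-1.9])"
```

```text
ee_pos: [521.8, -287.5, 245.1]
force: [-0.3, -0.4, -2.7]
gripper_force: 45.0
ee_pos: [520.6, -287.3, 242.6]
force: [-0.2, -0.8, -2.1]
gripper_force: 45.0
time_s: 25.7
ee_pos: [520.7, -287.2, 242.1]
ee_rot: [-180.0, 0.1, -1.9]
force: [-0.1, 0.7, -2.1]
gripper_width: 15.5
gripper_force: 45.0
TCP [ 520.7 -287.2  242.1] [-1.7998e+02  1.2000e-01 -1.8800e+00] F [-0.1  0.7 -2.1] M [0.01 0.04 0.03] q [-30.  19.  84.  -0.  77.  62.] -> move(tool) [   1.  -256.4   42.2] rotvec(tool) [-0.02  0.12  0.02]
```

```bash
echo '[[[0, -15, 0, 0, 0, 0], [0, -35, 0, 0, 0, 0], [0, -40, 0, 0, 0, 0], [0, -40, 0, 0, 0, 0], [0, -40, 0, 0, 0, 0], [0, -40, 0, 0, 0, 0], [0, -31, 0, 0, 0, 0], [1, -15.4, 0, 0, 0, 0]]]' > m.json && python3 drive.py m.json | grep -E 'pos|force: '; echo '[[[0, 0, 20, 0, 0, 0], [0, 0, 35, 0, 0, 0], [0, 0, 35, 0, 0, 0], [0, 0, 25, 0, 0, 0], [0, 0, 15, 0, 0, 0], [0, 0, 7, 0, 0, 0], [0, 0, 0, 0, 0, 0], [0, 0, 0, 0, 0, 0]]]' > m.json && python3 drive.py m.json
python3 -c "
from h import *
want([530,-31,97.9],[180,0,-1.9])"
```

```text
ee_pos: [530.1, -27.7, 243.1]
force: [-0.0, 0.7, -2.2]
gripper_force: 45.0
time_s: 27.3
ee_pos: [531.6, -31.1, 106.8]
ee_rot: [180.0, -0.1, -1.9]
force: [0.3, 0.5, -1.2]
gripper_width: 15.7
gripper_force: 45.0
TCP [531.6 -31.1 106.8] [ 1.7999e+02 -9.0000e-02 -1.9200e+00] F [ 0.3  0.5 -1.2] M [0.03 0.06 0.02] q [ -5.  20. 104.  -0.  56.  87.] -> move(tool) [-1.6 -0.1  8.9] rotvec(tool) [ 0.01 -0.09 -0.02]
```

```bash
echo '[[[0, 0, 4, 0, 0, 0], [0, 0, 2.5, 0, 0, 0], [0, 0, 0, 0, 0, 0]]]' > m.json && python3 drive.py m.json | grep -E 'pos|force: '; echo '[[[0, 0, 1.2, 0, 0, 0], [0, 0, 0, 0, 0, 0], [0, 0, 0, 0, 0, 0]]]' > m.json && python3 drive.py m.json| grep -E 'pos|force: ';echo '[[[0, 0, 1, 0, 0, 0], [0, 0, 0, 0, 0, 0], [0, 0, 0, 0, 0, 0]]]' > m.json && python3 drive.py m.json| grep -E 'pos|force: '
```

```text
ee_pos: [530.7, -31.1, 99.5]
force: [0.5, -0.7, -2.2]
gripper_force: 45.0
ee_pos: [530.9, -31.1, 98.3]
force: [0.3, -0.3, -1.3]
gripper_force: 45.0
ee_pos: [531.2, -31.1, 97.9]
force: [-1.2, -0.4, 3.7]
gripper_force: 45.0
```

```bash
echo '[[[0, 0, 0, 0, 0, 0], [0, 0, 0, 0, 0, 0], [0, 0, 0, 0, 0, 0], [0, 0, 0, 0, 0, 0], [0, 0, 0, 0, 0, 0], [0, 0, 0, 0, 0, 0], [0, 0, 0, 0, 0, 0], [0, 0, 0, 0, 0, 0]]]' > m.json && python3 drive.py m.json 91; echo '[[[0, 0, -8, 0, 0, 0], [0, 0, -15, 0, 0, 0], [0, 0, -25, 0, 0, 0], [0, 0, -30, 0, 0, 0], [0, 0, -30, 0, 0, 0], [0, 20, -20, 0, 0, 0], [0, 30, 0, 0, 0, 0], [0, 0, 0, 0, 0, 0]]]' > m.json && python3 drive.py m.json
python3 - <<'E'
from h import *
mt=env.camera_model("top");im=env.grab_frame("top");h=cv2.cvtColor(im,cv2.COLOR_BGR2HSV);k=cv2.inRange(h,(3,110,50),(18,255,255));n,l,st,ce=cv2.connectedComponentsWithStats(k)
c,s=np.cos(np.radians(6.1)),np.sin(np.radians(6.1))
for i in range(1,n):
    if st[i,4]>8:
        w=onplane("top",ce[i],17)[:2]-[546,-291.5];print(st[i,4],ce[i].round(0),"tray",np.round([w[0]*c+w[1]*s,-w[0]*s+w[1]*c]))
# scoop lip / mat edge by wrist
m=env.camera_model("wrist");w=env.grab_frame("wrist");hw=cv2.cvtColor(w,cv2.COLOR_BGR2HSV);g=cv2.inRange(hw,(50,80,20),(85,255,255))
S=[531.2+39*np.cos(np.radians(88.1)),-31.1+39*np.sin(np.radians(88.1)),np.radians(88.1),4]
print("scoop",S);q=proj(m,place(S,[(45,45,1),(45,-45,1),(45,0,1)]));print(q.round(0).tolist())
r=int(q[2,1]);row=g[r];print("row",r,"green runs",[(int(a)) for a in np.where(np.diff((row>0).astype(int))!=0)[0]])
cc=int(q[2,0])+8;print("col",cc,[int(a) for a in np.where(np.diff((g[:,cc]>0).astype(int))!=0)[0]])
E
```

```text
time_s: 29.0
ee_pos: [530.9, -31.0, 97.3]
ee_rot: [180.0, 0.0, -1.9]
force: [-0.3, -0.3, 0.6]
gripper_width: 77.5
gripper_force: 0.0
time_s: 29.8
ee_pos: [529.5, -83.5, 226.8]
ee_rot: [179.9, -0.1, -2.1]
force: [0.7, 0.7, -0.0]
gripper_width: 91.2
gripper_force: 0.0
107 [371. 229.] tray [-55.  57.]
scoop [np.float64(532.4930519571526), np.float64(7.878558421728528), np.float64(1.5376350710070041), 4]
[[165.0, 197.0], [160.0, 135.0], [162.0, 167.0]]
row 167 green runs [133, 160, 225, 251]
col 170 [116, 134, 197, 206]
```

```bash
echo '[[[0, 40, 0, 0, 0, 0], [0, 45, 0, 0, 0, 0], [0, 45, 0, 0, 0, 0], [0, 45, 0, 0, 0, 0], [0, 30, 0, 0, 0, 0], [0, 0, 0, 0, 0, 0], [0, 0, 0, 0, 0, 0]]]' > m.json && python3 drive.py m.json|grep pos
python3 - <<'E'
from h import *
m=env.camera_model("wrist");w=env.grab_frame("wrist");h=cv2.cvtColor(w,cv2.COLOR_BGR2HSV);k=cv2.inRange(h,(3,120,50),(18,255,255));n,l,st,ce=cv2.connectedComponentsWithStats(k)
c,s=np.cos(np.radians(6.1)),np.sin(np.radians(6.1))
for i in range(1,n):
    if st[i,4]>15:
        p=onplane("wrist",ce[i],17,m)[:2]-[546,-291.5];print(st[i].tolist(),"tray",np.round([p[0]*c+p[1]*s,-p[0]*s+p[1]*c]))
E
```

```text
ee_pos: [522.2, -285.2, 224.7]
[209, 130, 11, 14, 88] tray [29. 60.]
[210, 154, 13, 14, 143] tray [-5. 63.]
[213, 178, 24, 34, 451] tray [-53.  60.]
[244, 178, 15, 16, 192] tray [-46.  21.]
```

```bash
python3 -c "
from workcell import env
print(env.job_done())"
```

```text
the job is handed in; nothing more can be done
None
```

I handed the job in at about 31 s with all five pellets in the tray's empty compartment and the empty scoop released flat on its mat, both checked by camera beforehand; no verdict came back.

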